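# Tip up the cover slab and cap the oblong mould

## Robot

A 7-joint arm with a two-finger parallel gripper is mounted at the origin on the work surface. World frame = base frame: x ahead of the robot, y to its left, z up, the work surface at z = 0. Lengths are in m, angles in rad, forces in N, time in s.
With the tool pointing down it reaches from about 0.425 to 0.95 m from the base axis. Payload 16.7 kg.
Tool frame: the origin (TCP) lies on the front face of the gripper's body, between the roots of the fingers; the fingertips stand 97 mm ahead of it and the grasp point (between the pads) lies 78 mm ahead of it; z points along the fingers, y is the line along which they close (so a half turn about z gives the same grasp; the last joint's range is limited). The gripper opens to 94 mm and grips with 3 to 60 N. Pads are 16 mm wide; open, the fingers measure 119 mm over their backs; the gripper's body (75 mm by 177 mm) begins 78 mm behind the grasp point.
Start: joints at [-1.409, 0.426, 0.074, 1.606, -0.034, 1.111, -0.067], TCP at [0.207, 0.642, 0.303] pointing down, gripper open.
Joint ranges: [-2.85, 2.85], [-0.5, 2.14], [-1.23, 1.37], [0.21, 2.46], [-1.02, 4.16], [0.16, 2.05], [-2.73, 2.73]. Speed limits (rad/s): [1.89, 1.89, 2.39, 2.39, 3.01, 3.01, 3.01].

## Interface

Orientations are given as a rotation vector (axis times angle).
In Python, from rig import readout, viewer, job_done gives the robot as it stands.
- The arm moves only by the tool send_rows, never from a script. Its argument "rows" is a list of rows, each a list of 7 numbers: the opening, from 0 (shut) to 1 (fully open), then the shift along the tool's x, y, z each as a share of 0.25 m, from -1 to 1, then the turn, a rotation vector about the tool's x, y, z each as a share of 30 degrees, from -1 to 1. A call has 1 to 12 rows; each row is the pose to reach, as a shift and turn from the pose commanded when the call began, along the tool's axes at that moment; what a row does not reach only later rows make up. A row lasts 1/10 s, in which the tool goes at most 50 mm and 8.59 degrees, less where a joint would pass 70% of its speed; a pose out of reach is approached as far as the arm can. A call with a number of a shift or a turn outside -1 to 1 is refused whole. A call with a gripper value outside its range is refused whole. The fingers move at their own pace and stop on an object; "force" is the grip in N (left out, the last holds). Time passes only in rows, so rows that repeat a pose let the fingers close. It gives the time, the measured TCP pose, the force, the opening and the grip force at its end, in the units of the state.
- readout.state(): the state, without advancing time (a new reading comes with each control period).
- viewer.snapshot(name): name is "side" or "top" or "wrist"; returns the picture (400x640x3 uint8, red, green, blue); there is no depth.
- viewer.camera_params(name): a dict with "mtx" (3x3 intrinsics, pixels), "R" (3x3) and "t" (3): a world point X has camera coordinates R X + t. Camera axes: x right, y down, z forward; pixel columns grow to the right and rows downward; lengths in m; the calibration is good to about 2 mm. The wrist camera is an equidistant fisheye: a pixel r from the principal point sees the ray r / f radians off the axis. A picture is of the moment at which its call begins: read the wrist's pose just before it. camera_params takes no time and is no camera call; for the wrist camera it gives the pose at the moment of the call.
- job_done(): hands the job in; it is judged then, once.
The state is a dict: "t": time; "q": joint angles; "joint_velocities": joint speeds; "joint_torque": joint torques, N m; "tool_pos": TCP position; "ee_rot": TCP orientation; "wrist_force": force on the tool from outside, world axes, zero at the start; "wrist_torque": the same for the moment, N m; "width": finger opening in m; "grasp_force": force on a finger pad.
Only numpy, scipy, OpenCV 4.12 (cv2) and the standard library are available. Lean on these libraries where they do the work, as an engineer would, in place of code of your own. Each camera call takes 0.05 s, during which the arm holds its last target. There are 200 camera calls.

## Task

Press down the robot-side end of the clay slab in the wooden tip-up tray so that its other end rises and stays up. Then take the slab by its raised end and lay it gently, flat, over the mouth of the oblong mould (not the round one), centred and lengthwise along the mould, and let go.

Things in the scene. Friction and masses are not known exactly. Their poses are not given: they have to be found in the camera images.
- slab_mid (a point): Centre (half-way up) of the loose flat fired-clay slab, plain grey-brown, 150 x 60 x 8 mm, about 0.16 kg. x along its length towards the end that will rise, y across its width, z out of its upper face. It starts level on the tray's rocker bed, its upper face flush with the side walls (46 mm above the bench), so it cannot be gripped before it is tipped.
- tray: Fixed wooden tip-up tray, 176 x 90 x 46 mm; side walls 66 mm apart inside. Origin on the bench straight below the rocker's hinge; x along its length, away from the robot (turned up to 30 degrees), z up. The slab reaches from 50 mm behind the hinge (-x, robot side, over an open-ended hollow: the end to press) to 100 mm ahead (+x, by the closed end wall: the end that rises).
- rocker (a joint): Tilt (rad) of the bed under the slab: 0 level, 0.45 fully tipped (stop). Hinge across the tray, 32 mm above the bench, 6 mm under the slab. Pressing the slab 38 mm behind it with 5 to 8 N tips it (that point sinks about 20 mm); it is stiff and stays as left, the slab resting on it against a low lip. The raised end then stands 40 mm above the walls: grip its 60 mm width there.
- mouth (a point): Centre of the mouth of the fixed dark clay oblong mould, in its flat upper face, 52 mm above the bench. The mould is 100 mm long (x) and 48 mm wide (y), z up; the mouth is a 60 x 22 mm slot along x. The slab laid on it overhangs 25 mm at each end and 6 mm at each side; either way round will do. The other mould, round, is a bystander.
Mind the look-alikes: they are no part of the job. What is shaped like the part that bears slab_mid but black is not meant.

How it is judged:
By the outcome, as a careful person would: the job done as asked, in the order asked, and still so for the second after the job is handed in, with the robot touching nothing.
It also fails if it takes over 45 s, if anything falls off the work surface, if the arm or the gripper's body presses on something with over 40 N, if the wrist force passes 120 N, or if a joint passes its speed limit or range.

## Working session

There is one attempt and no reset: what is moved stays moved. The work goes in short steps, Python scripts to look and compute and a tool call to move; the robot and the scene stay as the last step left them, time stands still between calls to the robot, and variables do not carry over. Pictures are saved under pics/ and viewed, at most 10 in all, crops included, and the job is handed in when it is done.

Besides the shell and the picture viewer there is one more tool, called after ">>>" by a JSON object that holds its "fn" and its "kwargs", one argument or row to a line. send_rows: Moves the arm, as the interface text tells. Its arguments: {"type":"object","properties":{"rows":{"type":"array","items":{"type":"array","items":{"type":"number","minimum":-1,"maximum":1}}},"force":{"type":"number"}},"required":["rows"]}

```bash
mkdir -p pics; ls; python3 - <<'E'
from rig import readout, viewer
import cv2,numpy as np
a=viewer.snapshot("top");b=viewer.snapshot("side")
cv2.imwrite("pics/top.png",a[:,:,::-1]);cv2.imwrite("pics/side.png",b[:,:,::-1])
for n in("top","side"):print(viewer.camera_params(n))
s=readout.state();print(s)
E
```

```text
pics
{'mtx': array([[466.24586299,   0.        , 316.28268791],
       [  0.        , 466.24586299, 197.87427701],
       [  0.        ,   0.        ,   1.        ]]), 'R': array([[ 0.00993686, -0.99982946, -0.01556662],
       [-0.99584983, -0.0084865 , -0.09061505],
       [ 0.09046749,  0.01640244, -0.99576433]]), 't': array([-0.00250669,  0.48171911,  0.86166742])}
{'mtx': array([[376.0389534 ,   0.        , 314.45757842],
       [  0.        , 376.0389534 , 196.89375118],
       [  0.        ,   0.        ,   1.        ]]), 'R': array([[-0.98820806, -0.1525346 , -0.01334289],
       [-0.09408198,  0.67364073, -0.73304621],
       [ 0.12080322, -0.72314685, -0.68004796]]), 't': array([0.46876968, 0.09341113, 0.75189379])}
{'t': 0.1, 'q': array([-1.40851038,  0.42666959,  0.07383724,  1.60654301, -0.0340767 ,
        1.11078108, -0.06713235]), 'joint_velocities': array([-1.47927112e-04, -4.31004185e-04,  1.67470511e-03, -1.31964397e-03,
       -1.89085412e-04, -1.41761765e-04,  2.40462716e-05]), 'joint_torque': array([ 7.66080193e-03, -9.37454152e+01,  3.67700480e+00, -4.55047417e+01,
       -4.85420355e-02,  1.67387479e-02,  6.01202305e-05]), 'tool_pos': array([0.20699129, 0.64218372, 0.30204502]), 'ee_rot': array([-4.87818858e-01, -3.10340309e+00,  1.78971949e-03]), 'wrist_force': array([ 0.68584053, -1.01687281, -0.03352609]), 'wrist_torque': array([-0.00337083,  0.0113448 , -0.02641579]), 'grasp_force': 0.0, 'width': 0.09411792096968094}
```

View pics/top.png

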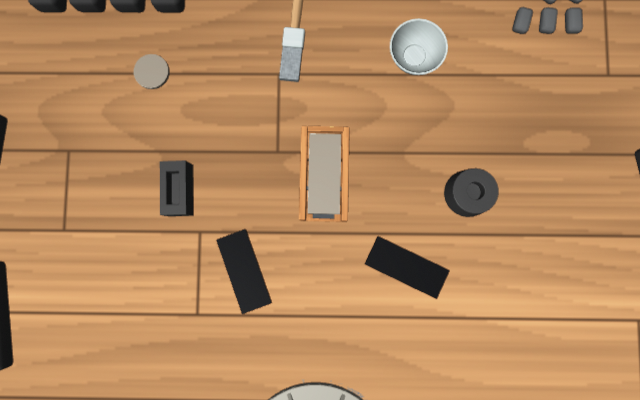

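View pics/side.png

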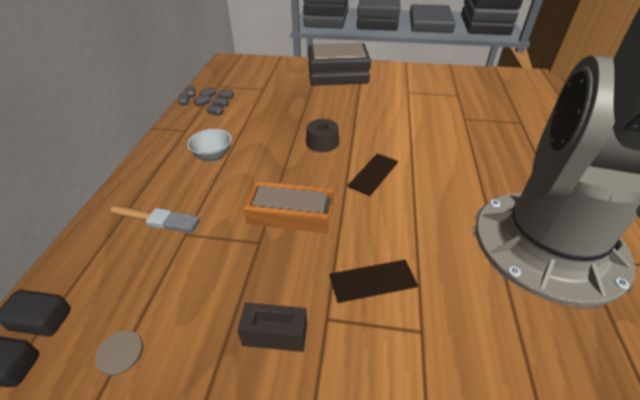

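The top view shows the grey slab in the tray at about (324,174), with its robot-side end near row 217. The oblong mould is at (176,188) and the round one at (472,192). The two black slabs at (244,271) and (407,267) are decoys.

```bash
cat > h.py <<'E'
import numpy as np,cv2
from rig import readout,viewer
from scipy.spatial.transform import Rotation as Ro
def ray(name,uv,z,p=None):
    p=p or viewer.camera_params(name)
    uv=np.atleast_2d(uv).astype(float)
    d=np.c_[uv,np.ones(len(uv))]@np.linalg.inv(p['mtx']).T
    d=d@p['R']; c=-p['R'].T@p['t']
    return c+d*((z-c[2])/d[:,2])[:,None]
def big(mask,roi):
    m=np.zeros(mask.shape,np.uint8);u0,v0,u1,v1=roi;m[v0:v1,u0:u1]=mask[v0:v1,u0:u1]
    cs=cv2.findContours(m,cv2.RETR_EXTERNAL,cv2.CHAIN_APPROX_NONE)[0]
    return max(cs,key=cv2.contourArea)[:,0]
def rect(P):
    r=cv2.minAreaRect((P[:,:2]*1000).astype(np.float32)); b=cv2.boxPoints(r)
    e=[b[1]-b[0],b[2]-b[1]];e=max(e,key=np.linalg.norm)
    a=np.degrees(np.arctan2(e[1],e[0])); return np.round(r[0],1),np.round(r[1],1),round((a+90)%180-90,1)
E
python3 - <<'E'
from h import *
im=cv2.imread("pics/top.png");hsv=cv2.cvtColor(im,cv2.COLOR_BGR2HSV)
print(hsv[170,325],hsv[216,323],hsv[188,176],hsv[165,176],hsv[212,176],hsv[140,303],hsv[188,163],hsv[188,190])
slab=((hsv[...,1]<70)&(hsv[...,2]>110)).astype(np.uint8)
print('slab',rect(ray("top",big(slab,(290,115,360,230)),.046)))
tray=((hsv[...,1]>165)&(hsv[...,2]>120)).astype(np.uint8)
g=cv2.resize(im[110:240,140:370],None,fx=3.4,fy=3.4,interpolation=cv2.INTER_CUBIC);cv2.imwrite("pics/crop.png",g)
for r in(165,188,210):print(im[r,156:198].sum(1)//3)
print(im[155:222,176].sum(1)//3)
d=readout.state();print(viewer.camera_params("wrist"))
E
```

```text
[ 18  33 178] [107  24  95] [60  3 80] [ 0  0 77] [30  3 84] [ 15 141 233] [ 0  0 79] [30 12 21]
slab (array([525.5, -12.4]), array([ 61.1, 150.1]), np.float32(-1.7))
[129 126 124 107  78  77  77  77  77  78  76  77  77  77  77  76  77  77
  77  77  77  77  77  77  76  77  77  77  74  54  21  21  21  20  20  21
  36  89 132 131 132 133]
[145 146 146 135  80  80  80  79  80  73  44  21  19  20  20  38  80  79
  80  81  79  79  78  75  81  80  79  80  80  71  19  20  21  20  20  20
  28  78 144 143 144 144]
[149 149 149 138  84  83  84  84  84  83  84  84  83  84  83  84  84  84
  84  83  83  83  84  83  83  84  83  83  83  76  31  21  20  20  20  20
  21  68 149 149 149 148]
[123 126 125 122 121 101  81  77  78  77  77  76  77  77  77  67  45  33
  56  74  78  78  78  78  78  78  79  80  79  80  79  80  80  79  80  81
  80  81  81  81  81  82  82  81  82  82  82  82  80  74  76  83  83  83
  84  83  84  83  84  62  38 108 135 135 135 137 138]
{'mtx': array([[309.70691629,   0.        , 317.68738768],
       [  0.        , 309.70691629, 197.50539982],
       [  0.        ,   0.        ,   1.        ]]), 'R': array([[ 0.30635487,  0.95191686, -0.00099631],
       [ 0.92137045, -0.29626079,  0.25160691],
       [ 0.23921369, -0.07799898, -0.967829  ]]), 't': array([-0.67392292, -0.02744073,  0.38952336])}
```

View pics/crop.png

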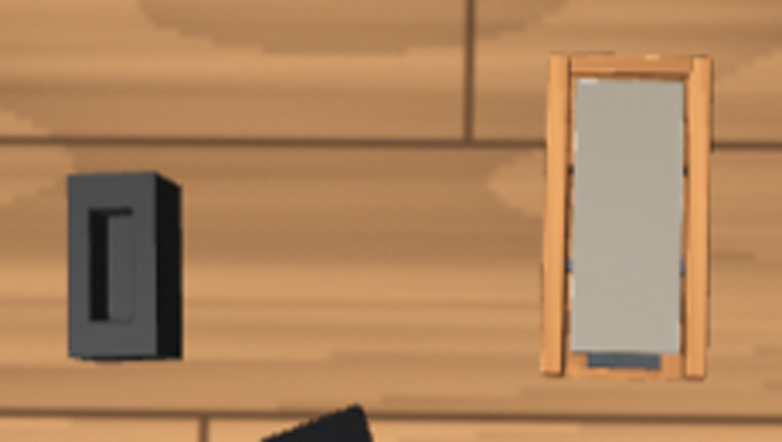

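```bash
python3 - <<'E'
from h import *
im=cv2.imread("pics/top.png");g=cv2.cvtColor(im,cv2.COLOR_BGR2GRAY);sat=im.max(2).astype(int)-im.min(2)
m=((g>55)&(g<100)&(sat<20)).astype(np.uint8)
c=big(m,(150,150,205,222));print('mould',rect(ray("top",c,.052)))
print(c.min(0),c.max(0))
print(Ro.from_rotvec(readout.state()['ee_rot']).as_matrix().round(3))
T=[(.4626,-.0105)]
E
```

```text
mould (array([495.6, 266.5]), array([100. ,  46.5]), np.float32(2.3))
[160 161] [185 215]
[[-0.952  0.307 -0.   ]
 [ 0.307  0.952 -0.001]
 [-0.    -0.001 -1.   ]]
```

Slab centre is about (0.5255, -0.0124) with yaw -1.7°, and mould centre about (0.496, 0.2665) with yaw about 2.3°. Next I move over the press point with the fingers shut.

```bash
cat >> h.py <<'E'
def tool(yaw,pitch=0):
    "tool down, y across an object at yaw (deg); pitch>0 tips the tool z ahead (+x of the object)"
    return Ro.from_euler('z',yaw,degrees=True)*Ro.from_euler('y',-pitch,degrees=True)*Ro.from_matrix(np.diag([-1.,1,-1]))
def go(pos,R,P=None,R0=None):
    s=readout.state(); P=s['tool_pos'] if P is None else P; R0=R0 or Ro.from_rotvec(s['ee_rot'])
    d=R0.inv().apply(np.array(pos)-P)/.25; w=(R0.inv()*R).as_rotvec()/np.radians(30)
    print(np.round(d,3),np.round(w,3))
E
python3 - <<'E'
from h import *
R=tool(-1.7); go([.43,.42,.25],R)
P=np.array([.43,.42,.25]); go([.47,.2,.22],R,P,R); go([.4606,-.0105,.17],R,np.array([.47,.2,.22]),R)
E
```

```text
[-1.122 -0.572  0.209] [-0.002 -0.    -0.539]
[-0.186 -0.875  0.12 ] [0. 0. 0.]
[ 0.013 -0.843  0.2  ] [0. 0. 0.]
```

>>> {"fn": "send_rows", "kwargs": {
  "rows": [
    [0, -0.2, -0.1, 0.05, 0, 0, -0.15],
    [0, -0.4, -0.2, 0.1, 0, 0, -0.3],
    [0, -0.6, -0.3, 0.15, 0, 0, -0.54],
    [0, -0.8, -0.4, 0.2, 0, 0, -0.54],
    [0, -0.95, -0.5, 0.2, 0, 0, -0.54],
    [0, -1, -0.57, 0.2, 0, 0, -0.54],
    [0, -1, -0.57, 0.2, 0, 0, -0.54]
  ]
}}

```text
t: 0.8
tool_pos: [0.4051, 0.4243, 0.2522]
ee_rot: [0.058, 3.14, -0.004]
wrist_force: [-0.5, 0.3, -0.4]
width: 0.0416
grasp_force: 0.0
```

```bash
python3 - <<'E'
from h import *
R=tool(-1.7);print(readout.state()['tool_pos']); go([.47,.2,.22],R);go([.4606,-.0105,.17],R,np.array([.47,.2,.22]),R)
E
```

```text
[0.40507272 0.42426108 0.25222957]
[-0.293 -0.886  0.132] [-0.005  0.001 -0.014]
[ 0.013 -0.843  0.2  ] [0. 0. 0.]
```

>>> {"fn": "send_rows", "kwargs": {
  "rows": [
    [0, -0.07, -0.2, 0.03, 0, 0, 0],
    [0, -0.13, -0.4, 0.06, 0, 0, 0],
    [0, -0.2, -0.6, 0.09, 0, 0, 0],
    [0, -0.27, -0.8, 0.12, 0, 0, 0],
    [0, -0.29, -0.886, 0.13, 0, 0, 0]
  ]
}}

```text
t: 1.3
tool_pos: [0.4677, 0.2038, 0.2198]
ee_rot: [-0.048, -3.141, 0.001]
wrist_force: [1.1, 0.9, -0.2]
width: 0.0019
grasp_force: 0.0
```

>>> {"fn": "send_rows", "kwargs": {
  "rows": [
    [0, 0, -0.2, 0.05, 0, 0, 0],
    [0, 0, -0.4, 0.1, 0, 0, 0],
    [0, 0.01, -0.6, 0.15, 0, 0, 0],
    [0, 0.01, -0.8, 0.2, 0, 0, 0],
    [0, 0.013, -0.843, 0.2, 0, 0, 0],
    [0, 0.013, -0.843, 0.2, 0, 0, 0],
    [0, 0.013, -0.843, 0.2, 0, 0, 0]
  ]
}}

```text
t: 2.0
tool_pos: [0.4581, -0.0034, 0.1702]
ee_rot: [0.046, 3.141, 0.0]
wrist_force: [-0.2, 0.8, 0.2]
width: 0.0005
grasp_force: 0.0
```

```bash
python3 - <<'E'
from h import *
s=readout.state();print(s['tool_pos'],s['wrist_force']); go([.4606,-.0105,.147],tool(-1.7))
E
```

```text
[ 0.45814396 -0.0034074   0.17024469] [-0.15459633  0.80306719  0.16724532]
[-0.011 -0.028  0.093] [0.    0.    0.001]
```

>>> {"fn": "send_rows", "kwargs": {
  "rows": [
    [0, -0.011, -0.028, 0.04, 0, 0, 0],
    [0, -0.011, -0.028, 0.09, 0, 0, 0],
    [0, -0.011, -0.028, 0.1, 0, 0, 0],
    [0, -0.011, -0.028, 0.11, 0, 0, 0],
    [0, -0.011, -0.028, 0.12, 0, 0, 0],
    [0, -0.011, -0.028, 0.13, 0, 0, 0]
  ]
}}

```text
t: 2.6
tool_pos: [0.4588, -0.0106, 0.137]
ee_rot: [-0.045, -3.137, -0.0]
wrist_force: [-11.6, 2.2, 10.3]
width: 0.0002
grasp_force: 6.1
```

>>> {"fn": "send_rows", "kwargs": {
  "rows": [
    [0, 0, 0, 0.01, 0, 0, 0],
    [0, 0, 0, 0.02, 0, 0, 0],
    [0, 0, 0, 0.025, 0, 0, 0],
    [0, 0, 0, 0.025, 0, 0, 0]
  ]
}}

```text
t: 3.0
tool_pos: [0.4583, -0.0107, 0.1305]
ee_rot: [-0.045, -3.136, 0.0]
wrist_force: [-8.7, 0.9, 5.5]
width: 0.0008
grasp_force: 4.3
```

>>> {"fn": "send_rows", "kwargs": {
  "rows": [
    [0, 0, 0, 0.006, 0, 0, 0],
    [0, 0, 0, 0.012, 0, 0, 0],
    [0, 0, 0, 0.012, 0, 0, 0]
  ]
}}

```text
t: 3.3
tool_pos: [0.4584, -0.0107, 0.1276]
ee_rot: [-0.045, -3.136, 0.0]
wrist_force: [-9.7, -0.1, 4.8]
width: 0.0005
grasp_force: 4.3
```

```bash
python3 - <<'E'
from h import *
b=viewer.snapshot("side");cv2.imwrite("pics/side2.png",cv2.resize(b[130:290,180:400,::-1],None,fx=3.5,fy=3.5))
E
```

```text
(no output)
```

View pics/side2.png

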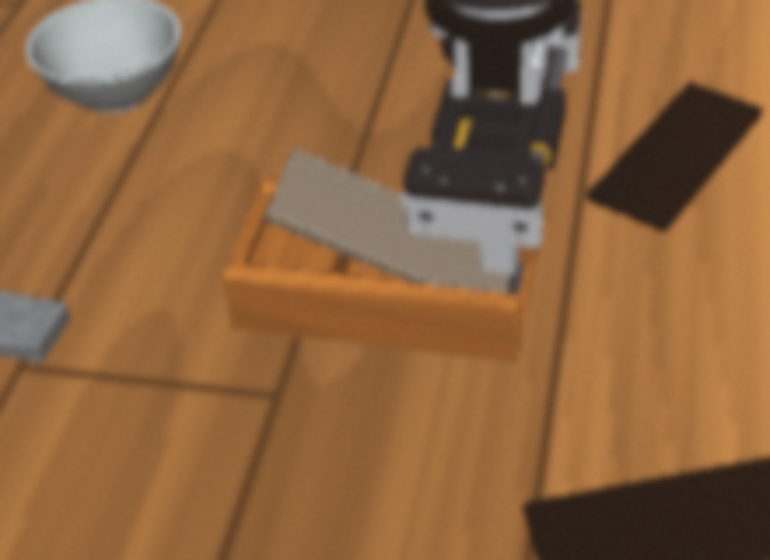

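The slab is tipped, with its far end raised at about (290,155) in the crop. The force is still low, so the stop isn't reached yet and I press a little further.

>>> {"fn": "send_rows", "kwargs": {
  "rows": [
    [0, 0, 0, 0.006, 0, 0, 0],
    [0, 0, 0, 0.012, 0, 0, 0],
    [0, 0, 0, 0.012, 0, 0, 0]
  ]
}}

```text
t: 3.65
tool_pos: [0.4586, -0.0107, 0.1253]
ee_rot: [-0.045, -3.137, -0.0]
wrist_force: [-16.0, 1.2, 29.4]
width: 0.0002
grasp_force: 16.7
```

>>> {"fn": "send_rows", "kwargs": {
  "rows": [
    [0, 0, 0, 0.006, 0, 0, 0],
    [0, 0, 0, 0.012, 0, 0, 0],
    [0, 0, 0, 0.012, 0, 0, 0]
  ]
}}

```text
t: 3.95
tool_pos: [0.4589, -0.0108, 0.1238]
ee_rot: [-0.046, -3.137, -0.002]
wrist_force: [-28.4, 1.1, 75.6]
width: 0.0002
grasp_force: 40.3
```

At the stop. I back off and check the slab.

>>> {"fn": "send_rows", "kwargs": {
  "rows": [
    [0, 0, 0, -0.05, 0, 0, 0],
    [0.2, 0, 0, -0.2, 0, 0, 0],
    [1, 0.1, 0, -0.4, 0, 0, 0],
    [1, 0.2, 0, -0.5, 0, 0, 0],
    [1, 0.2, 0, -0.5, 0, 0, 0],
    [1, 0.2, 0, -0.5, 0, 0, 0]
  ]
}}

```text
t: 4.55
tool_pos: [0.4107, -0.0091, 0.2479]
ee_rot: [0.044, 3.139, 0.002]
wrist_force: [-0.1, 1.1, -0.1]
width: 0.037
grasp_force: 0.0
```

```bash
python3 - <<'E'
from h import *
a=viewer.snapshot("top");b=viewer.snapshot("side")
A=cv2.resize(a[105:235,280:370,::-1],None,fx=4,fy=4);B=cv2.resize(b[160:290,230:350,::-1],None,fx=4,fy=4)
cv2.imwrite("pics/t3.png",np.hstack([A,B[:A.shape[0]]]));np.savez("im3.npz",a=a,b=b)
print(readout.state()['tool_pos'])
E
```

```text
[ 0.41075235 -0.0093469   0.24669442]
```

View pics/t3.png

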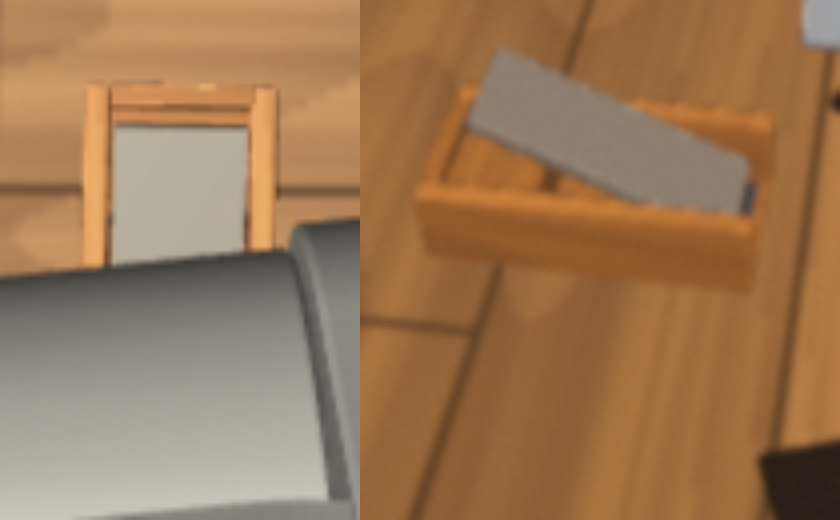

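The slab stayed up. In the top view its raised edge runs from (309,136.5) to (342,136.5). In the side view the raised corners are at about (264,172) and (257,191).

```bash
python3 - <<'E'
from h import *
pt,ps=viewer.camera_params("top"),viewer.camera_params("side")
for z in(.084,.088):print(ray("top",[(309,136.5),(342,136.5)],z).round(4).tolist(),ray("side",[(256.75,191),(264.25,171.75)],z).round(4).tolist())
# predicted grip: 80 mm ahead of hinge
yaw=-1.7;c=np.array([.5255,-.0124]);u=np.array([np.cos(np.radians(yaw)),np.sin(np.radians(yaw))])
h=c-.025*u;t=.45
print('edge pred',h+u*(.1*np.cos(t)-.014*np.sin(t)),.032+.1*np.sin(t)+.014*np.cos(t))
R=tool(yaw,np.degrees(t)); g=np.r_[h+u*(.08*np.cos(t)-.010*np.sin(t)),.032+.08*np.sin(t)+.01*np.cos(t)]
tz=R.apply([0,0,1]);print('tz',tz,'grasp',g,'tcp',g-.078*tz)
P1=g-.138*tz; print(P1); go(P1,R); go(g-.078*tz,R,P1,R)
E
```

```text
[[0.5858, 0.015, 0.084], [0.5862, -0.0438, 0.084]] [[0.5875, 0.0173, 0.084], [0.5879, -0.0443, 0.084]]
[[0.5849, 0.0149, 0.088], [0.5853, -0.0436, 0.088]] [[0.5859, 0.0215, 0.088], [0.5862, -0.0396, 0.088]]
edge pred [ 0.58442924 -0.01414898] 0.08810281284406049
tz [ 0.43477409 -0.01290379 -0.9004471 ] grasp [ 0.56816732 -0.01366634  0.07580171] tcp [ 0.53425495 -0.01265984  0.14603659]
[ 0.5081685  -0.01188561  0.20006341]
[-0.39   0.001  0.186] [-0.    -0.861  0.002]
[ 0.   -0.    0.24] [0. 0. 0.]
```

Prediction and measurement agree. Moving to the tilted pre-grasp.

>>> {"fn": "send_rows", "kwargs": {
  "rows": [
    [1, -0.1, 0, 0, 0, -0.2, 0],
    [1, -0.2, 0, 0.05, 0, -0.45, 0],
    [1, -0.3, 0, 0.1, 0, -0.7, 0],
    [1, -0.39, 0, 0.186, 0, -0.861, 0],
    [1, -0.39, 0, 0.186, 0, -0.861, 0],
    [1, -0.39, 0, 0.186, 0, -0.861, 0],
    [1, -0.39, 0, 0.186, 0, -0.861, 0]
  ]
}}

```text
t: 5.35
tool_pos: [0.5077, -0.0126, 0.201]
ee_rot: [0.04, 2.693, -0.01]
wrist_force: [0.0, 0.1, 0.2]
width: 0.0937
grasp_force: 0.0
```

```bash
python3 - <<'E'
from h import *
R=tool(-1.7,25.8);go([.5345,-.0130,.146],R);print(readout.state()['tool_pos'])
E
```

```text
[-0.001  0.002  0.245] [-0.001 -0.004  0.001]
[ 0.50773773 -0.01261713  0.20102397]
```

>>> {"fn": "send_rows", "kwargs": {
  "force": 12,
  "rows": [
    [1, 0, 0, 0.08, 0, 0, 0],
    [1, 0, 0, 0.16, 0, 0, 0],
    [1, 0, 0, 0.22, 0, 0, 0],
    [1, 0, 0, 0.245, 0, 0, 0],
    [1, 0, 0, 0.245, 0, 0, 0],
    [0.7, 0, 0, 0.245, 0, 0, 0],
    [0.6, 0, 0, 0.245, 0, 0, 0],
    [0.4, 0, 0, 0.245, 0, 0, 0],
    [0.4, 0, 0, 0.245, 0, 0, 0],
    [0.4, 0, 0, 0.245, 0, 0, 0]
  ]
}}

```text
t: 6.35
tool_pos: [0.5348, -0.0131, 0.1463]
ee_rot: [0.039, 2.69, -0.01]
wrist_force: [-0.0, -0.4, 2.2]
width: 0.0599
grasp_force: 12.0
```

>>> {"fn": "send_rows", "kwargs": {
  "force": 50,
  "rows": [
    [0.3, 0, 0, 0, 0, 0, 0],
    [0.3, 0, 0, 0, 0, 0, 0],
    [0.3, 0, 0, 0, 0, 0, 0]
  ]
}}

```text
t: 6.65
tool_pos: [0.5349, -0.0131, 0.1461]
ee_rot: [0.039, 2.69, -0.009]
wrist_force: [1.3, -1.1, 4.4]
width: 0.0592
grasp_force: 50.0
```

>>> {"fn": "send_rows", "kwargs": {
  "rows": [
    [0.3, 0, 0, -0.04, 0, 0, 0],
    [0.3, 0, 0, -0.1, 0, 0, 0],
    [0.3, 0, 0, -0.18, 0, 0, 0],
    [0.3, 0, 0, -0.28, 0, 0, 0],
    [0.3, 0, 0, -0.4, 0, 0, 0],
    [0.3, 0, 0, -0.5, 0, 0, 0],
    [0.3, 0, 0, -0.5, 0, 0, 0]
  ]
}}

```text
t: 7.35
tool_pos: [0.4799, -0.0119, 0.2604]
ee_rot: [0.04, 2.688, -0.011]
wrist_force: [-0.5, -0.9, -2.6]
width: 0.0594
grasp_force: 50.0
```

```bash
python3 - <<'E'
from h import *
s=readout.state();print(s['tool_pos'],s['wrist_force'],s['wrist_torque'],s['width'])
b=viewer.snapshot("side");cv2.imwrite("pics/s4.png",cv2.resize(b[80:280,180:440,::-1],None,fx=3,fy=3))
P=np.array([.55,.08,.27]);go(P,tool(-1.7)); go([.551,.2665,.27],tool(2.3),P,tool(-1.7))
E
```

```text
[ 0.47989542 -0.01191095  0.26044145] [-0.46661711 -0.92638088 -2.56992499] [ 0.00185014  0.56909842 -0.03086911] 0.05938788464158427
[-0.26   0.378  0.078] [-0.003  0.865 -0.001]
[0.018 0.746 0.   ] [ 0.     0.    -0.133]
```

View pics/s4.png

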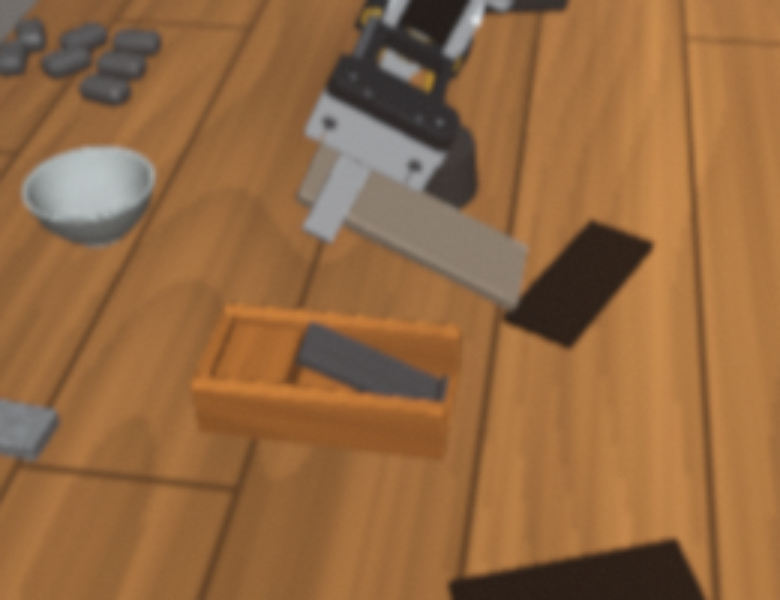

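The slab is held, apparently still perpendicular to the fingers, at about (420,230) in the crop. I level it and carry it to above the mould.

>>> {"fn": "send_rows", "kwargs": {
  "rows": [
    [0.3, -0.06, 0.06, 0.02, 0, 0.15, 0],
    [0.3, -0.12, 0.14, 0.03, 0, 0.35, 0],
    [0.3, -0.18, 0.23, 0.05, 0, 0.55, 0],
    [0.3, -0.23, 0.32, 0.07, 0, 0.75, 0],
    [0.3, -0.26, 0.37, 0.078, 0, 0.865, 0],
    [0.3, -0.26, 0.378, 0.078, 0, 0.865, 0]
  ]
}}

```text
t: 8.0
tool_pos: [0.5516, 0.0823, 0.2668]
ee_rot: [-0.045, -3.136, -0.0]
wrist_force: [0.8, 0.5, -2.7]
width: 0.0596
grasp_force: 50.0
```

>>> {"fn": "send_rows", "kwargs": {
  "rows": [
    [0.3, 0.01, 0.12, 0, 0, 0, -0.03],
    [0.3, 0.01, 0.26, 0, 0, 0, -0.07],
    [0.3, 0.02, 0.4, 0, 0, 0, -0.13],
    [0.3, 0.02, 0.54, 0, 0, 0, -0.13],
    [0.3, 0.02, 0.66, 0, 0, 0, -0.13],
    [0.3, 0.02, 0.746, 0, 0, 0, -0.13],
    [0.3, 0.02, 0.746, 0, 0, 0, -0.13],
    [0.3, 0.02, 0.746, 0, 0, 0, -0.13]
  ]
}}

```text
t: 8.8
tool_pos: [0.5501, 0.2669, 0.2677]
ee_rot: [0.062, -3.139, 0.003]
wrist_force: [-0.1, -0.1, -2.1]
width: 0.0592
grasp_force: 50.0
```

```bash
python3 - <<'E'
from h import *
s=readout.state();print(s['tool_pos'],s['wrist_force'],s['wrist_torque'],s['width'])
a=viewer.snapshot("top");b=viewer.snapshot("side");c=viewer.snapshot("wrist")
np.savez("im5.npz",a=a,b=b,c=c)
S=cv2.resize(b[180:380,180:400,::-1],(800,727))[:600]
cv2.imwrite("pics/s5.png",cv2.resize(b[170:360,170:370,::-1],None,fx=3,fy=3))
go([.551,.2665,.19],tool(2.3))
E
```

```text
[0.55007465 0.26690464 0.26765099] [-0.11817834 -0.14163824 -2.13611089] [ 0.01685692 -0.11288198  0.04824377] 0.05924998284234043
[-0.002  0.002  0.314] [-0.002 -0.004 -0.005]
```

View pics/s5.png

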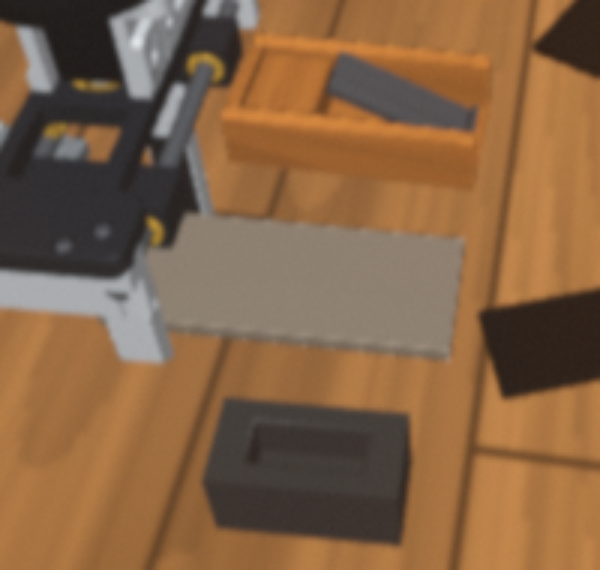

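```bash
python3 - <<'E'
from h import *
f=lambda L:np.array(L)/3+170
for z in(.184,.1937,.203):print(z,ray("side",f([(463,238),(447,350)]),z).round(4).tolist())
M=ray("side",f([(224,399),(410,414),(405,491),(206,476)]),.052);print(M.round(4),M.mean(0))
E
```

```text
0.184 [[0.4232, 0.227, 0.184], [0.4218, 0.2871, 0.184]]
0.1937 [[0.4222, 0.2349, 0.1937], [0.4208, 0.2935, 0.1937]]
0.203 [[0.4212, 0.2424, 0.203], [0.4199, 0.2996, 0.203]]
[[0.5489 0.2475 0.052 ]
 [0.4488 0.2419 0.052 ]
 [0.4441 0.2846 0.052 ]
 [0.5453 0.2914 0.052 ]] [0.49675759 0.26638021 0.052     ]
```

Slab is level and centred to within about 2 mm. I apply a small correction and descend.

```bash
python3 - <<'E'
from h import *
go([.5497,.2693,.145],tool(3.0))
E
```

```text
[0.002 0.014 0.494] [-0.002 -0.004 -0.028]
```

>>> {"fn": "send_rows", "kwargs": {
  "rows": [
    [0.3, 0, 0.01, 0.1, 0, 0, -0.02],
    [0.3, 0, 0.014, 0.22, 0, 0, -0.028],
    [0.3, 0, 0.014, 0.34, 0, 0, -0.028],
    [0.3, 0, 0.014, 0.43, 0, 0, -0.028],
    [0.3, 0, 0.014, 0.48, 0, 0, -0.028],
    [0.3, 0, 0.014, 0.494, 0, 0, -0.028],
    [0.3, 0, 0.014, 0.494, 0, 0, -0.028]
  ]
}}

```text
t: 9.65
tool_pos: [0.5502, 0.2707, 0.1459]
ee_rot: [0.083, -3.139, -0.0]
wrist_force: [1.1, 0.4, -2.3]
width: 0.0595
grasp_force: 50.0
```

```bash
python3 - <<'E'
from h import *
s=readout.state();print(s['tool_pos'],s['wrist_force'],s['wrist_torque'])
b=viewer.snapshot("side");cv2.imwrite("pics/s6.png",cv2.resize(b[220:370,190:370,::-1],None,fx=4,fy=4))
go([.5497,.2693,.137],tool(3.0))
E
```

```text
[0.55020479 0.27071896 0.14586666] [ 1.08284555  0.44452342 -2.27553401] [-0.00275119 -0.09929388 -0.00049444]
[ 0.003 -0.007  0.038] [ 0.001 -0.002  0.002]
```

View pics/s6.png

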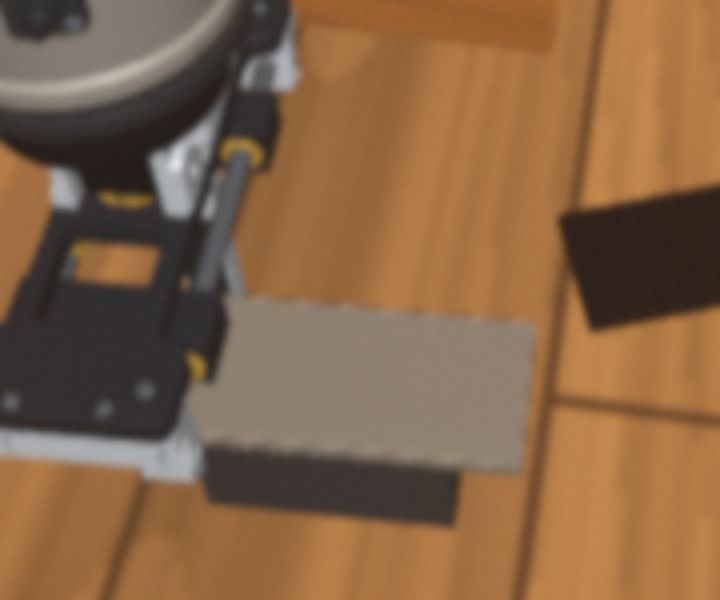

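The slab hovers over the mould, and the overhang at the robot end is about 25 mm ((522,470) against (458,470)), as wanted. Now lowering gently.

>>> {"fn": "send_rows", "kwargs": {
  "rows": [
    [0.3, 0.002, -0.006, 0.012, 0, 0, 0],
    [0.3, 0.002, -0.006, 0.024, 0, 0, 0],
    [0.3, 0.002, -0.006, 0.034, 0, 0, 0],
    [0.3, 0.002, -0.006, 0.038, 0, 0, 0],
    [0.3, 0.002, -0.006, 0.038, 0, 0, 0]
  ]
}}

```text
t: 10.2
tool_pos: [0.5495, 0.2694, 0.136]
ee_rot: [0.084, -3.138, 0.0]
wrist_force: [-0.6, -0.8, -1.9]
width: 0.0597
grasp_force: 50.0
```

>>> {"fn": "send_rows", "kwargs": {
  "rows": [
    [0.3, 0, 0, 0.004, 0, 0, 0],
    [0.3, 0, 0, 0.006, 0, 0, 0],
    [0.3, 0, 0, 0.006, 0, 0, 0]
  ]
}}

```text
t: 10.5
tool_pos: [0.5496, 0.2695, 0.1352]
ee_rot: [0.084, -3.139, 0.0]
wrist_force: [-2.5, -1.1, 8.7]
width: 0.0597
grasp_force: 50.0
```

Contact is made. I ease the grip, then open.

>>> {"fn": "send_rows", "kwargs": {
  "force": 4,
  "rows": [
    [0.3, 0, 0, -0.002, 0, 0, 0],
    [0.3, 0, 0, -0.002, 0, 0, 0],
    [0.3, 0, 0, -0.002, 0, 0, 0]
  ]
}}

```text
t: 10.8
tool_pos: [0.5496, 0.2695, 0.1351]
ee_rot: [0.084, -3.139, -0.0]
wrist_force: [0.1, 0.9, 1.1]
width: 0.06
grasp_force: 4.0
```

>>> {"fn": "send_rows", "kwargs": {
  "rows": [
    [0.66, 0, 0, 0, 0, 0, 0],
    [0.8, 0, 0, 0, 0, 0, 0],
    [1, 0, 0, 0, 0, 0, 0],
    [1, 0, 0, 0, 0, 0, 0],
    [1, 0, 0, 0, 0, 0, 0],
    [1, 0, 0, 0, 0, 0, 0]
  ]
}}

```text
t: 11.4
tool_pos: [0.5495, 0.2694, 0.1351]
ee_rot: [0.084, -3.138, -0.0]
wrist_force: [-0.6, 0.3, 0.2]
width: 0.0935
grasp_force: 0.0
```

>>> {"fn": "send_rows", "kwargs": {
  "rows": [
    [1, 0, 0, -0.06, 0, 0, 0],
    [1, 0, 0, -0.15, 0, 0, 0],
    [1, 0, 0, -0.3, 0, 0, 0],
    [1, -0.2, 0, -0.5, 0, 0, 0],
    [1, -0.4, 0, -0.6, 0, 0, 0],
    [1, -0.6, 0, -0.6, 0, 0, 0],
    [1, -0.6, 0, -0.6, 0, 0, 0]
  ]
}}

```text
t: 12.1
tool_pos: [0.7031, 0.2764, 0.2874]
ee_rot: [-0.08, 3.14, 0.002]
wrist_force: [-0.9, -0.0, -0.9]
width: 0.0936
grasp_force: 0.0
```

```bash
python3 - <<'E'
from h import *
print(readout.state()['wrist_force'])
a=viewer.snapshot("top");b=viewer.snapshot("side")
A=cv2.resize(a[130:250,120:240,::-1],None,fx=3,fy=3);B=cv2.resize(b[260:380,200:340,::-1],None,fx=3,fy=3)
cv2.imwrite("pics/f.png",np.hstack([A,B]))
hsv=cv2.cvtColor(a[:,:,::-1].copy(),cv2.COLOR_BGR2HSV);m=((hsv[...,1]<70)&(hsv[...,2]>110)).astype(np.uint8)
print(rect(ray("top",big(m,(130,130,220,245)),.060)))
E
```

```text
[-0.85858066 -0.04344278 -0.88780497]
(array([497.3, 261.1]), array([215.7, 162. ]), np.float32(2.7))
```

View pics/f.png

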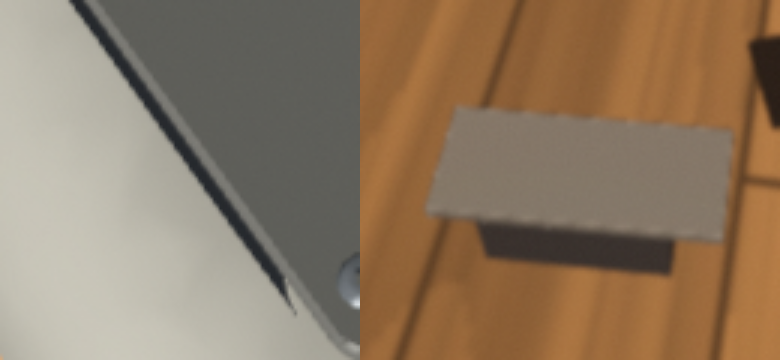

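The side view shows the slab lying flat on the mould with even overhangs of about 50 px at each end (the arm hides it in the top view). I make one numeric check, then hand in.

```bash
python3 - <<'E'
from h import *
C=ray("side",np.array([(97,107),(373,129),(361,240),(68,212)])/3+[200,260],.060);print(C.round(4),C.mean(0))
from rig import job_done
c=C.mean(0)
if abs(c[0]-.4965)<.006 and abs(c[1]-.2665)<.005: print(job_done())
E
```

```text
[[0.5699 0.2421 0.06  ]
 [0.4217 0.2339 0.06  ]
 [0.4193 0.295  0.06  ]
 [0.5655 0.3019 0.06  ]] [0.49411382 0.26821586 0.06      ]
the job is handed in; nothing more can be done
None
```

The slab was tipped up, then taken by its raised end, laid flat and lengthwise over the oblong mould about 2–3 mm off centre, and released. The job was handed in about 12 s into the 45 s, and no verdict was returned.

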